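# Shut down the hot plate and stow the pan's clip-on handle

## Task

Flip the hot plate's toggle switch right over to the other side to turn it off, then unclip the pan's handle: keep the release button on its flank squeezed in while you pull the handle straight out of its socket, and lay it gently, right side up and lengthwise, flat in the aluminium tray. Then cover the pan with the lid that fits it, seated all round and set down gently, and leave the other lid, the tins, bottles and beaker where they stand.

Things in the scene. Friction and masses are not known exactly. Their poses are not given: they have to be found in the camera images.
- hotplate: Fixed black hot plate, 280 x 220 mm, 60 mm high, with a steel pan (140 mm across, rim 137 mm above the bench) fixed on it. Origin: on the bench under the pan's centre. z up; the clip-on handle sticks out from the pan along its -y; the switch panel is on its -x side. The body reaches from -170 to +110 mm in x and 110 mm either way in y.
- pan_rim (a point): Centre of the pan's mouth, at the height of its rim (137 mm above the bench). Inside diameter 133 mm. Axes as hotplate.
- socket (a point): Mouth of the pan's steel clip socket, on its centre line, where the clipped handle's front face butts. Fixed; axes as hotplate: the handle is pulled straight out along -y; its tongue is 40 mm long. The socket is a sleeve 37 mm wide, from 96 to 132 mm above the bench, from here back to the pan.
- switch (a joint): The toggle switch on the hot plate's panel, a black ball (26 mm across) on a thin steel stem, rad. About 0 to 0.15 = on (leaning to the hot plate's -y, the handle side); 1.3 = its stop on the other side = off. It stays where it is left and moves with 1.5 N at the ball.
- switch_tip (a point): Centre of the switch's ball, 50 mm from its hinge. The hinge lies along the hot plate's x axis, at x = -128, y = 0, 82 mm above the bench; the ball swings in +y of the hot plate from 30 mm one side of the hinge to 30 mm the other, 122 to 132 mm above the bench.
- handle_grip (a point): Where to take the clip-on handle: its centre line at the middle of the release button, 22 mm above its flat underside. x along the handle towards its tongue (the pan while clipped), z up. The grey button (26 mm long, 12 mm high) stands 8 mm out of the -y flank (38 mm wide over all there). The handle reaches from here 100 mm to -x (free end) and 90 mm to +x (tongue tip).
- button (a joint): Release button, m: 0 = out (latched), 0.008 = flush with the handle's flank. The latch in the socket is free from about 0.006 and only while the button is held in: squeeze it between the fingers across the handle (3 N to start, 8 N fully in). Let go, it springs out. Without it the handle can not be pulled off.
- lid_knob (a point): Knob of the pan's own lid (steel, 152 mm across): centre of the black knob, 28 mm across from 31 to 56 mm above the lid's underside; this point is 43 mm above the underside; the disc rises to 20 mm round the knob's foot. A 124 mm wide, 7 mm deep step under the disc drops inside the pan's mouth; on the pan this point stands 36 mm above the rim.
- small_lid_knob (a point): Knob of another, smaller lid, 110 mm across, of the same make; too small for this pan, to be left alone. Same heights as the lid.
- tray: A fixed aluminium tray, 270 mm (its x) x 140 mm (its y), 3 mm walls and floor, 25 mm high. Origin: centre of its underside on the bench.
- tin_a: Bystander: a closed round aluminium tin, 68 mm across, 20 mm high, between the hot plate and the lids. Origin: centre of its underside.
- tin_b: Bystander: a tin like tin_a, close to the robot. Origin: centre of its underside.
- tin_c: Bystander: a tin like tin_a, towards the far edge. Origin: centre of its underside.
- tin_d: Bystander: a tin like tin_a, towards the far edge. Origin: centre of its underside.
- dropper_bottle: Bystander: a small upright amber bottle, 34 mm across, 85 mm high, between the lids and the tray. Origin: centre of its underside.
- amber_bottle: Bystander: an upright amber bottle with a black cap, 54 mm across, 140 mm high, far side. Origin: centre of its underside.
- beaker: Bystander: an open white plastic beaker, 84 mm across, 110 mm high, far side. Origin: centre of its underside.
- handle: The clip-on handle: black, 150 mm long, 30 mm wide, 36 mm high, with a 40 mm steel tongue ahead; about 0.26 kg, balances within 20 mm of handle_grip. Origin: underside of its front face, where the tongue starts; axes as handle_grip. While clipped it sags about 3 degrees at its free end.
- lid: The pan's own lid, 0.25 kg, lying flat on the bench. Origin: centre of its underside.
Things that resemble listed ones, but are neither listed nor needed, are in the scene too. There is more than one size of the handle; the job needs the larger.

How it is judged:
By the outcome, as a careful person would: the job done as asked, in the order asked, and still so for the second after the job is handed in, with the robot touching nothing.
It also fails if it takes over 64 s, if anything falls off the work surface, if the arm or the gripper's body presses on something with over 40 N, if the wrist force passes 120 N, or if a joint passes its speed limit or range.

## Robot

A 7-joint arm with a two-finger parallel gripper is mounted at the origin on the work surface. World frame = base frame: x ahead of the robot, y to its left, z up, the work surface at z = 0. Lengths are in m, angles in rad, forces in N, time in s.
With the tool pointing down it reaches from about 0.425 to 0.975 m from the base axis. Payload 16.7 kg.
Tool frame: the origin (TCP) lies at the very end of the fingers, on their centre line; the grasp point (between the pads) lies 19 mm behind it (robot.grip_point_offset is the distance from the TCP to the grasp point, in m); z points along the fingers, y is the line along which they close (so a half turn about z gives the same grasp; the last joint's range is limited). The gripper opens to 85 mm and grips with 20 to 120 N. Pads are 22 mm wide; open, the fingers measure 114 mm over their backs; the gripper's body (76 mm by 85 mm) begins 54 mm behind the grasp point. The pads swing forward as they close: fully open they stand 13 mm farther back than shut.
Start: joints at [-1.351, 0.426, 0.074, 1.606, -0.034, 1.111, -0.067], TCP at [0.243, 0.63, 0.231] pointing down, gripper open.
Joint ranges: [-2.85, 2.85], [-0.5, 2.14], [-1.23, 1.37], [0.21, 2.46], [-1.02, 4.16], [0.16, 2.05], [-2.73, 2.73]. Speed limits (rad/s): [1.89, 1.89, 2.39, 2.39, 3.01, 3.01, 3.01].

## Interface

Orientations are given as a unit quaternion [w, x, y, z].
In Python, from station import robot gives the robot as it stands. The module is installed in compiled form; this text tells all that it offers. Calls block until the motion is done:
- robot.move_to(position, orientation): joint-space move of the TCP to a pose.
- robot.line_to(position, frame=None, feed=0.15): straight line of the TCP; frame=None keeps the orientation; feed is the mean speed in m/s.
- robot.movej(angles): joint-space move.
- robot.open() and robot.grasp(newtons=None): open the fingers fully, or close them until they stop; newtons is the grip in N (None keeps the last).
- robot.wait(seconds).
- robot.inverse_kinematics(position, orientation): joint angles nearest the present ones, or None.
- robot.get_image(name): name is "side" or "top"; returns the picture (384x512x3 uint8, blue, green, red); there is no depth.
- robot.calibration(name): a dict with "camera_matrix" (3x3 intrinsics, pixels), "D" ([k1, k2, p1, p2, k3] as OpenCV has them; the pictures are not rectified), "rvec" (rotation vector, rad) and "tvec" (3), from world to camera coordinates, as OpenCV has them. Camera axes: x right, y down, z forward; pixel columns grow to the right and rows downward; lengths in m; the calibration is good to about 2 mm. A picture is of the moment at which its call begins. calibration takes no time and is no camera call.
A pose or a line that the arm cannot do raises robot.IKError and nothing moves.
- robot.job_done(): hands the job in; it is judged then, once.
Readings, each from a call of its own:
- robot.current_time_s(): time.
- robot.current_qpos(): joint angles.
- robot.current_qd(): joint speeds.
- robot.current_tau(): joint torques, N m.
- robot.current_position(): TCP position.
- robot.current_eef_rot(): TCP orientation.
- robot.current_contact_force(): force on the tool from outside, world axes, zero at the start.
- robot.current_ft_torque(): the same for the moment, N m.
- robot.current_grip_width(): finger opening in m.
- robot.current_gripper_force(): force on a finger pad.
Only numpy, scipy, OpenCV 4.12 (cv2) and the standard library are available. Lean on these libraries where they do the work, as an engineer would, in place of code of your own. Each camera call takes 0.05 s, during which the arm holds its last target. There are 200 camera calls.

## Working session

There is one attempt and no reset: what is moved stays moved. The work goes in short steps, each a Python script; the robot and the scene stay as the last script left them, time stands still between calls to the robot, and variables do not carry over. Pictures are saved under pics/ and viewed, at most 10 in all, crops included, and the job is handed in when it is done.

```bash
mkdir -p pics; ls; python3 - <<'E'
from station import robot
import cv2,numpy as np
for n in ("top","side"):
    im=robot.get_image(n); cv2.imwrite(f"pics/{n}0.png",im)
    cv2.imwrite(f"pics/{n}0b.png",cv2.resize(im,(800,600),interpolation=cv2.INTER_CUBIC))
    c=robot.calibration(n); R=cv2.Rodrigues(np.array(c["rvec"],float))[0]
    print(n,np.round(c["camera_matrix"],1).tolist(),np.round(c["D"],3),(-R.T@np.array(c["tvec"]).ravel()).round(3),R.round(2).tolist())
print(robot.current_eef_rot(),robot.current_time_s(),robot.grip_point_offset)
E
```

```text
pics
top [[361.9, 0.0, 255.1], [0.0, 361.9, 187.0], [0.0, 0.0, 1.0]] [-0.02  0.    0.    0.    0.  ] [0.344 0.004 1.133] [[-0.03, -1.0, 0.02], [-0.99, 0.03, -0.17], [0.17, -0.03, -0.99]]
side [[417.5, 0.0, 257.0], [0.0, 417.5, 188.7], [0.0, 0.0, 1.0]] [-0.081  0.     0.     0.     0.   ] [-0.009 -0.722  0.754] [[0.81, -0.59, 0.02], [-0.34, -0.48, -0.81], [0.49, 0.65, -0.58]]
[-4.80553493e-05  1.83358801e-01  9.83045885e-01 -5.79832306e-04] 0.1 0.0187
```

View pics/top0b.png

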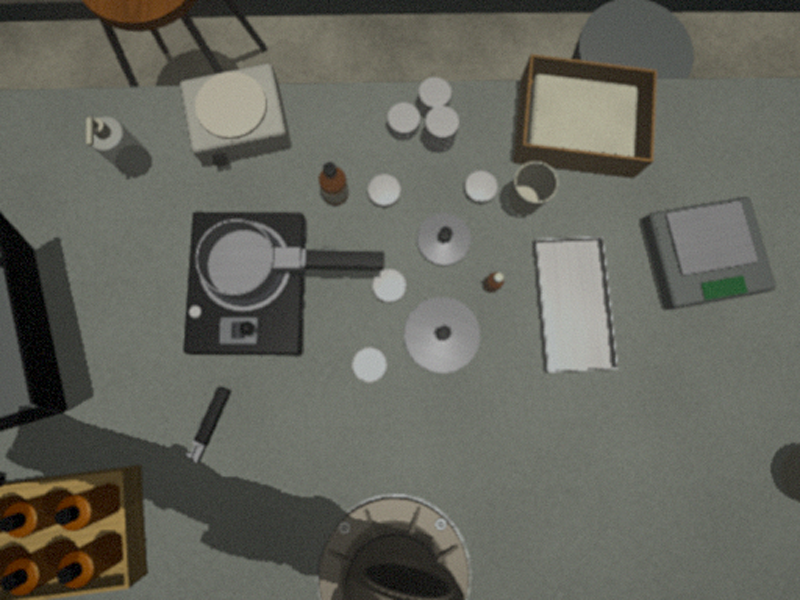

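View pics/side0b.png

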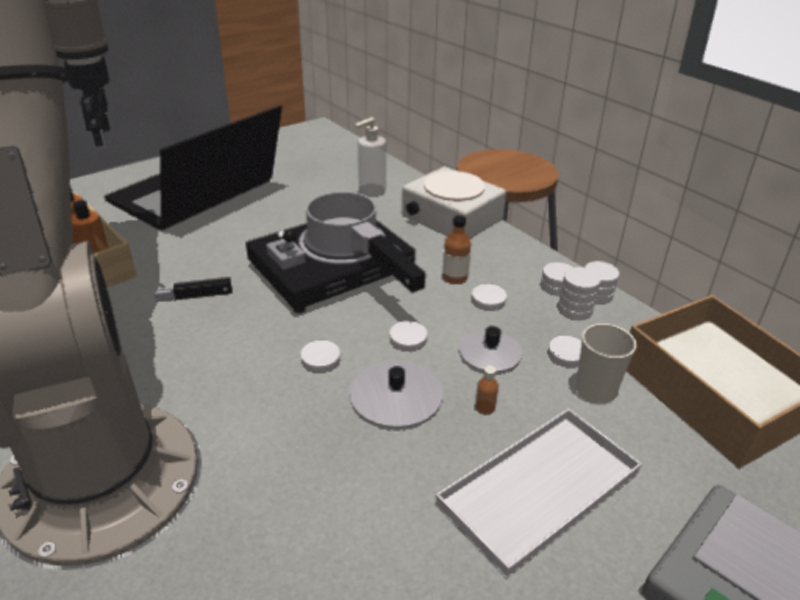

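The top view (800×600 scale) shows the pan at about (243,264), its handle reaching right to (383,262), and the switch at (243,329). The big lid's knob is at (443,333), the small lid at (444,238) and the tray at (576,305). The side view agrees. I'll fit the outlines in both images.

```bash
cat > fit.py <<'E'
import cv2,numpy as np
from scipy.optimize import minimize
from station import robot
C={n:robot.calibration(n) for n in("top","side")}
def proj(n,P):
    c=C[n]; return cv2.projectPoints(np.asarray(P,float).reshape(-1,1,3),np.array(c["rvec"],float),np.array(c["tvec"],float),np.array(c["camera_matrix"],float),np.array(c["D"],float))[0].reshape(-1,2)
def ray(n,px,z):
    c=C[n];K=np.array(c["camera_matrix"],float);R=cv2.Rodrigues(np.array(c["rvec"],float))[0];t=np.array(c["tvec"],float).ravel()
    u=cv2.undistortPoints(np.array([[px]],float),K,np.array(c["D"],float)).ravel()
    o=-R.T@t; d=R.T@np.r_[u,1]; return o+d*(z-o[2])/d[2]
def circ(r,z,n=90,c=(0,0)):
    a=np.linspace(0,2*np.pi,n,endpoint=False);return np.c_[c[0]+r*np.cos(a),c[1]+r*np.sin(a),0*a+z]
def poly(P,k=40,closed=True):
    P=np.array(P,float);Q=np.roll(P,-1,0) if closed else P[1:]
    return np.vstack([p+(q-p)*np.linspace(0,1,k)[:,None] for p,q in zip(P,Q)])
def rect(x0,x1,y0,y1,z): return poly([(x0,y0,z),(x1,y0,z),(x1,y1,z),(x0,y1,z)])
def place(P,p):
    c,s=np.cos(p[2]),np.sin(p[2]);return np.c_[p[0]+c*P[:,0]-s*P[:,1],p[1]+s*P[:,0]+c*P[:,1],P[:,2]]
def grad(im,s):
    g=cv2.GaussianBlur(cv2.cvtColor(im,cv2.COLOR_BGR2GRAY).astype(np.float32),(0,0),s)
    return np.sqrt(cv2.magnitude(cv2.Sobel(g,5,1,0),cv2.Sobel(g,5,0,1)))
def fit(ims,P,p0,cams=("top","side"),yaw=True,step=.02):
    p=np.array(p0,float)
    for s in(3,1.5,.8):
        G={n:grad(ims[n],s) for n in cams}
        def f(q):
            q=q if yaw else np.r_[q,0]
            return -sum(cv2.remap(G[n],proj(n,place(P,q)).astype(np.float32).reshape(-1,1,2),None,cv2.INTER_LINEAR).mean()/G[n].mean() for n in cams)
        best=None
        for k in range(6):
            x0=p+np.random.default_rng(k).normal(0,step*.4,p.size)*(k>0)
            m=np.vstack([x0,x0+np.diag(np.r_[step,step,2*step][:p.size])])
            r=minimize(f,x0,method="Nelder-Mead",options=dict(initial_simplex=m,xatol=1e-4,fatol=1e-5))
            if best is None or r.fun<best.fun: best=r
        p=best.x; step/=3
    return p,best.fun
HP=np.vstack([rect(-.17,.11,-.11,.11,.06),circ(.07,.137)])
LID=np.vstack([circ(.076,.008),circ(.014,.056,30)])
TRAY=np.vstack([rect(-.135,.135,-.07,.07,.025),rect(-.135,.135,-.07,.07,.0)])
E
cat > m1.py <<'E'
from fit import *
ims={n:cv2.imread(f"pics/{n}0.png") for n in C}
S=1.5625
pan=ray("top",(243/S,264/S),.137); lid=ray("top",(443/S,333/S),.056); tr=ray("top",(576/S,305/S),.02)
print("raw",pan,lid,tr)
res={}
for nm,P,p0,y in(("hp",HP,np.r_[pan[:2],0],True),("lid",LID,lid[:2],False),("tray",TRAY,np.r_[tr[:2],.05],True)):
    for cams in(("top","side"),("top",),("side",)):
        p,f=fit(ims,P,p0,cams,y); print(nm,cams,p.round(4),round(f,2))
        if len(cams)==2: res[nm]=p
hp=res["hp"]
for nm,z,px in(("switch",.122,(249/S,328/S)),("front",.132,(305/S,259/S)),("end",.124,(384/S,260/S))):
    w=ray("top",px,z); d=w[:2]-hp[:2]; c,s=np.cos(hp[2]),np.sin(hp[2]); print(nm,w.round(3),(c*d[0]+s*d[1]).round(4),(-s*d[0]+c*d[1]).round(4))
for nm,px,h in(("small",(445,234),.056),("dropper",(497,276),.085),("tinA",(389,285),.02),("tinB",(369,364),.02),("amber",(331,170),.14),("beaker",(536,180),.11)): print(nm,ray("top",np.array(px)/S,h).round(3))
np.savez("res.npz",**res)
for n in C:
    im=cv2.resize(ims[n],(1024,768),interpolation=cv2.INTER_CUBIC)
    for nm,P in(("hp",HP),("lid",LID),("tray",TRAY)):
        q=res[nm]; q=q if len(q)==3 else np.r_[q,0]
        for u in proj(n,place(P,q)): cv2.circle(im,tuple(int(v) for v in (u*2+.5)),0,(0,0,255),-1)
    x,y=(200,240) if n=="top" else (280,220)
    cv2.imwrite(f"pics/fit_{n}.png",im[y:y+ (260 if n=="top" else 540),x:x+620])
a,b=[cv2.imread(f"pics/fit_{n}.png") for n in("top","side")]
cv2.imwrite("pics/fit.png",cv2.resize(np.vstack([a,b]),(466,600)) )
E
python3 m1.py
```

```text
raw [0.5722732  0.25529003 0.137     ] [ 0.44609767 -0.10695221  0.056     ] [ 0.49817362 -0.38053096  0.02      ]
hp ('top', 'side') [ 0.5854  0.2676 -0.035 ] -5.55
hp ('top',) [ 0.5862  0.2675 -0.031 ] -3.08
hp ('side',) [ 0.5587  0.2209 -0.0746] -2.36
lid ('top', 'side') [ 0.4486 -0.1085] -4.44
lid ('top',) [ 0.4486 -0.1082] -2.46
lid ('side',) [ 0.4438 -0.1118] -2.3
tray ('top', 'side') [ 0.5015 -0.3772  0.0189] -6.1
tray ('top',) [ 0.5054 -0.3764  0.0189] -2.83
tray ('side',) [ 0.5014 -0.3782  0.0199] -3.39
switch [0.458 0.246 0.122] -0.1263 -0.0256
front [0.58  0.145 0.132] -0.0013 -0.1227
end [0.576 0.002 0.124] 0.0 -0.2655
small [ 0.641 -0.119  0.056]
dropper [ 0.549 -0.211  0.085]
tinA [ 0.549 -0.007  0.02 ]
tinB [0.393 0.037 0.02 ]
amber [0.745 0.096 0.14 ]
beaker [ 0.729 -0.293  0.11 ]
```

View pics/fit_side.png

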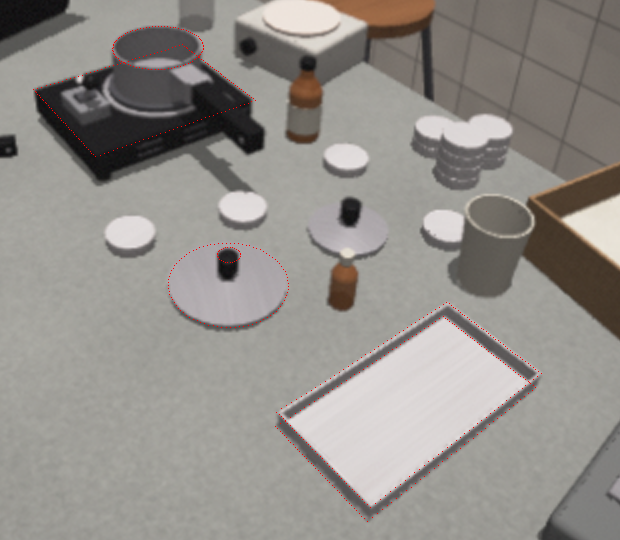

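View pics/fit_top.png

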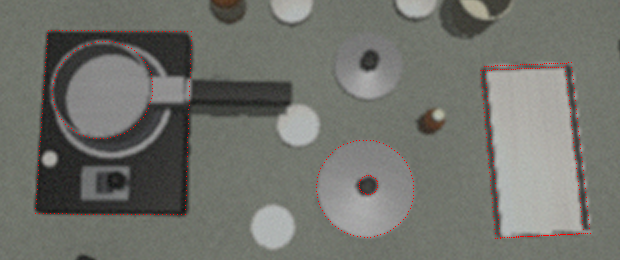

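The overlay follows the pan rim, plate, lid and tray in both views. Next I'll refine where the handle end sits, check reachability of the key poses and flip the switch.

```bash
cat > rb.py <<'E'
import numpy as np
from scipy.spatial.transform import Rotation as Ro
from station import robot
d=np.load("res.npz"); hp,lid,tray=d["hp"],d["lid"],d["tray"]
def W(f,x,y,z):
    c,s=np.cos(f[2]),np.sin(f[2]);return np.array([f[0]+c*x-s*y,f[1]+s*x+c*y,z])
def quat(psi,tilt=0):  # tool down, closing axis y at world angle psi, tilt about tool y
    y=np.array([np.cos(psi),np.sin(psi),0]);z=np.array([0,0,-1.])
    R=Ro.from_matrix(np.c_[np.cross(y,z),y,z])*Ro.from_rotvec([0,tilt,0])
    return np.roll(R.as_quat(),1)
F=lambda:np.array(robot.current_contact_force())
E
cat > s1.py <<'E'
from rb import *
from fit import *
ims={n:cv2.imread(f"pics/{n}0.png") for n in C}
def score(s,n,dx):
    t=np.deg2rad(3)
    P=poly([(-.015+dx,-s-.150,.124),(.015+dx,-s-.150,.124),(.015+dx,-s-.02,.131),(-.015+dx,-s-.02,.131)])
    P=np.vstack([P[:40],P[:40]])
    return cv2.remap(G[n],proj(n,place(P,hp)).astype(np.float32).reshape(-1,1,2),None,1).mean()
G={n:grad(ims[n],.8) for n in C}
ss=np.arange(.105,.135,.001)
for n in C: v=[score(s,n,0) for s in ss]; print(n,"socket y",-ss[np.argmax(v)],np.round(v[4:26:2],1))
q0=robot.current_qpos(); print(np.round(q0,2))
for nm,p in (("sw",W(hp,-.128,-.09,.2)),("hd",W(hp,0,-.168,.0965)),("lid",np.r_[lid,.03]),("lidup",np.r_[lid,.28]),("pan",W(hp,0,0,.16)),("tray",W(tray,0,0,.01))):
    for k in range(4):
        j=robot.inverse_kinematics(p,quat(hp[2]+k*np.pi/2)); print(nm,k,None if j is None else np.round(j,2))
E
python3 s1.py
```

```text
top socket y -0.114 [ 8.  10.2 12.  12.  11.   8.8  6.3  4.7  4.   3.8  3.6]
side socket y -0.12400000000000001 [8.3 8.6 8.9 9.1 9.2 9.4 9.5 9.6 9.6 9.5 9.5]
[-1.35  0.43  0.07  1.61 -0.03  1.11 -0.07]
sw 0 [-1.    0.17  0.54  2.07 -0.11  0.93 -0.43]
sw 1 [-0.79  0.16  0.31  2.06 -0.06  0.93  1.08]
sw 2 [-0.56  0.16  0.05  2.05 -0.01  0.94  2.6 ]
sw 3 [-1.16  0.18  0.74  2.08 -0.15  0.93 -1.95]
hd 0 [-0.74  0.51  0.6   1.95 -0.39  0.81  0.05]
hd 1 [-0.54  0.46  0.33  1.93 -0.2   0.78  1.44]
hd 2 [ 0.48  0.66 -1.03  1.87  0.68  1.    2.26]
hd 3 [-0.81  0.54  0.71  1.95 -0.47  0.82 -1.45]
lid 0 [-0.59  0.56  0.87  2.27 -0.76  0.63  0.81]
lid 1 [-0.3   0.43  0.47  2.25 -0.38  0.53  2.01]
lid 2 [-0.68  0.65  1.01  2.27 -0.91  0.71 -2.19]
lid 3 [-0.48  0.5   0.71  2.26 -0.61  0.58 -0.91]
lidup 0 [-0.97 -0.04  1.08  2.05  0.04  1.11  0.05]
lidup 1 [-0.84 -0.02  0.95  2.04  0.02  1.11  1.63]
lidup 2 None
lidup 3 [-0.97 -0.04  1.08  2.05  0.04  1.11 -1.52]
pan 0 [-0.89  0.48  0.49  1.77 -0.27  0.96 -0.33]
pan 1 [-0.67  0.45  0.19  1.75 -0.1   0.95  1.09]
pan 2 [-0.44  0.45 -0.11  1.74  0.06  0.96  2.53]
pan 3 [-1.05  0.54  0.72  1.78 -0.42  0.99 -1.77]
tray 0 [ 0.19  0.67  0.48  1.88 -0.46  0.7   0.91]
tray 1 [ 0.1   0.71  0.61  1.89 -0.59  0.73  2.59]
tray 2 [-0.14  0.92  1.01  1.9  -0.99  0.93 -1.8 ]
tray 3 [-0.14  0.92  1.01  1.9  -0.99  0.93 -0.23]
```

```bash
cat > s2.py <<'E'
from rb import *
q=quat(hp[2])
robot.move_to(W(hp,-.128,-.09,.24),q); robot.grasp(20)
robot.line_to(W(hp,-.128,-.09,.113),feed=.2)
print("F0",F().round(1))
robot.line_to(W(hp,-.128,-.015,.113),feed=.12); print(F().round(1))
for y in np.arange(-.009,.016,.003):
    robot.line_to(W(hp,-.128,y,.113),feed=.06); f=F(); print(y.round(3),f.round(1))
    if abs(f[1])>12: break
print(robot.current_position().round(4) if hasattr(robot.current_position(),'round') else robot.current_position())
robot.line_to(W(hp,-.128,-.04,.113),feed=.2); robot.line_to(W(hp,-.128,-.05,.24),feed=.25)
import cv2
for n in("top","side"): cv2.imwrite(f"pics/{n}1.png",robot.get_image(n))
a=cv2.imread("pics/side1.png")[50:250,130:330]; b=cv2.imread("pics/top1.png")[120:245,100:290]
cv2.imwrite("pics/sw.png",np.hstack([cv2.resize(a,(400,400),interpolation=2),cv2.resize(b,(380,400),interpolation=2)]))
print(robot.current_time_s())
E
python3 s2.py
```

```text
F0 [0.9 0.8 0.4]
[-0.4  0.5  0.6]
-0.009 [-0.4  0.3  1. ]
-0.006 [-0.1  0.3  0. ]
-0.003 [ 0.  -0.1 -0.1]
0.0 [-0.1  0.1  0.7]
0.003 [ 0.1 -0.3  0.1]
0.006 [-0.2  0.4 -0.8]
0.009 [ 0.   0.1 -0. ]
0.012 [ 0.6 -6.1  0.9]
0.015 [ -2.  -20.2   8.6]
[0.4579 0.2839 0.1127]
7.6583
```

View pics/sw.png

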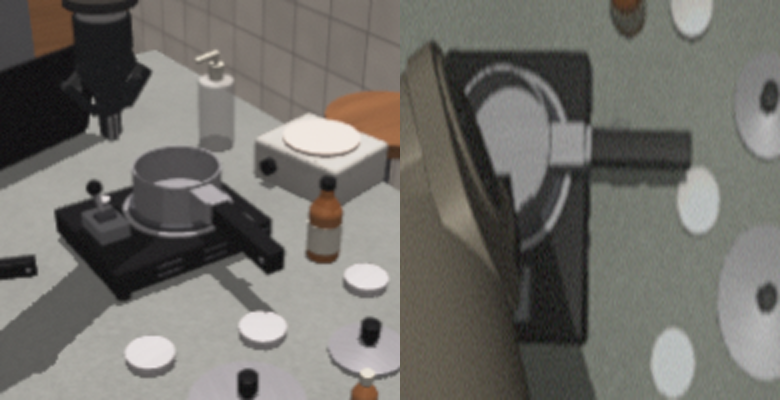

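The side crop shows the ball at (94,188), now leaning to the plate's far +y side, and it was pushed firmly against its stop. Now the handle.

```bash
cat > s3.py <<'E'
from rb import *
import cv2
q=quat(hp[2])
robot.move_to(W(hp,0,-.167,.24),q); robot.open()
robot.line_to(W(hp,0,-.167,.0975),feed=.2); f0=F(); print("pre",f0.round(1))
robot.grasp(45); robot.wait(.2)
print("grip",robot.current_grip_width(),robot.current_gripper_force(),F().round(1),robot.current_ft_torque(),robot.current_time_s())
cv2.imwrite("pics/side2.png",robot.get_image("side"))
E
python3 s3.py
```

```text
pre [0.6 0.7 0.5]
grip 0.02938070260330092 44.14194032549858 [ 0.2 -1.2  7.8] [ 0.05523043 -0.40873586  0.02721271] 10.775
```

```bash
cat > s4.py <<'E'
from rb import *
import cv2
for d in (.004,.012,.025,.045,.07):
    robot.line_to(W(hp,0,-.167-d,.0975),feed=.05); f=F(); print(d,f.round(1),round(robot.current_grip_width(),4))
    if np.linalg.norm(f)>35: break
else:
    robot.line_to(W(hp,0,-.237,.24),feed=.2)
    robot.wait(.1)
    print(F().round(1),robot.current_grip_width(),robot.current_ft_torque(),robot.current_time_s())
for n in("top","side"): cv2.imwrite(f"pics/{n}3.png",robot.get_image(n))
a=cv2.imread("pics/side3.png")[40:240,170:370]; b=cv2.imread("pics/top3.png")[100:250,120:320]
cv2.imwrite("pics/pull.png",np.hstack([cv2.resize(a,(400,400),interpolation=2),cv2.resize(b,(400,300),interpolation=2)[:300].copy() if 0 else cv2.copyMakeBorder(cv2.resize(b,(400,300),interpolation=2),0,100,0,0,0)]))
E
python3 s4.py
```

```text
0.004 [2.6 9.6 4.7] 0.0296
0.012 [-0.1 -0.6  1.3] 0.0293
0.025 [ 0.1  0.1 -1. ] 0.0298
0.045 [ 0.5  0.5 -2.5] 0.0298
0.07 [-1.1 -0.1 -3.5] 0.0293
[ 0.1 -0.6 -2.2] 0.029668040675299844 [ 0.04358568 -0.05530526  0.01352325] 13.9583
```

View pics/pull.png

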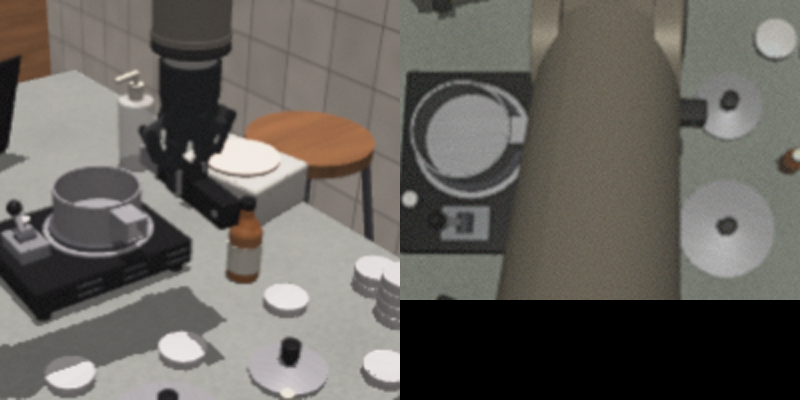

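The handle is clear of the socket and held. Next I'll carry it over the tray and level it.

```bash
cat > s5.py <<'E'
from rb import *
import cv2
lo=np.array([-2.85,-.5,-1.23,.21,-1.02,.16,-2.73]);hi=np.array([2.85,2.14,1.37,2.46,4.16,2.05,2.73])
best=None
for s in(1,-1):
    psi=tray[2]-s*np.pi/2; p=W(tray,s*.005,0,.2)
    for t in(-.052,): 
        j=robot.inverse_kinematics(p,quat(psi,t)); j2=robot.inverse_kinematics(W(tray,s*.005,0,.008),quat(psi,t))
        m=[None if x is None else np.minimum(np.array(x)-lo,hi-np.array(x)).min().round(2) for x in(j,j2)]
        print(s,m,None if j is None else np.round(j,2))
        if None not in m and (best is None or min(m)>best[0]): best=(min(m),s,psi,p)
_,s,psi,p=best
robot.move_to(p,quat(psi,-.052)); robot.line_to(W(tray,s*.005,0,.09),feed=.2)
print(s,psi,robot.current_position(),F().round(1),robot.current_grip_width(),robot.current_time_s())
im=robot.get_image("side"); cv2.imwrite("pics/side4.png",im)
from fit import proj
u=proj("side",[robot.current_position()])[0]; print(u)
x,y=int(u[0]),int(u[1]); x=min(max(x,100),412);y=min(max(y,75),384-75)
cv2.imwrite("pics/hov.png",cv2.resize(im[y-75:y+75,x-100:x+100],(800,600),interpolation=2)); print("crop origin",x-100,y-75)
E
python3 s5.py
```

```text
1 [np.float64(0.4), np.float64(0.44)] [-0.15  0.58  0.97  1.74 -0.49  1.13 -0.58]
-1 [np.float64(0.35), np.float64(0.32)] [ 0.16  0.38  0.51  1.81 -0.26  0.97  2.38]
1 -1.55192694164511 [ 0.50698268 -0.37738802  0.09098652] [ 0.1 -0.4 -2.3] 0.029378425599051412 16.2917
[353.16869456 284.57136002]
crop origin 253 209
```

View pics/hov.png

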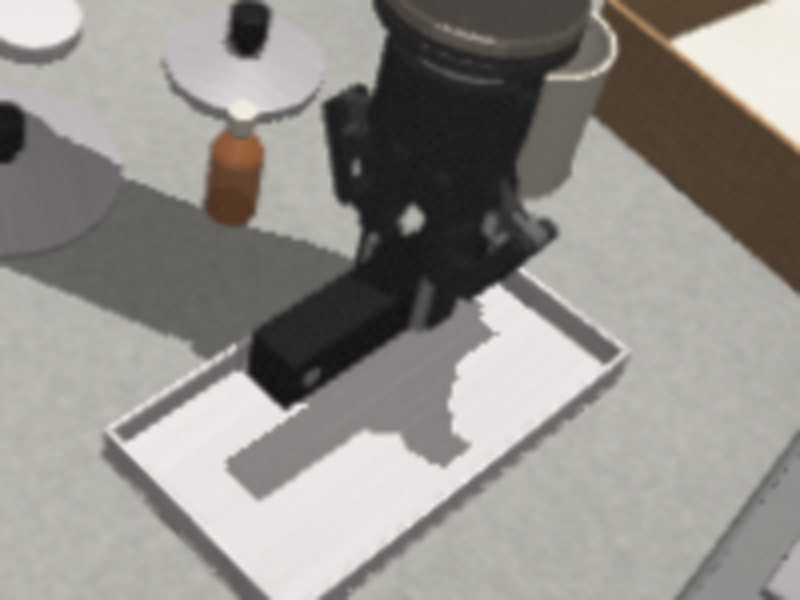

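```bash
cat > s6.py <<'E'
from rb import *
from fit import proj
p=np.array(robot.current_position()); g=p+np.array([0,0,.0187])  # ~
c,s=np.cos(tray[2]),np.sin(tray[2])
for t in(-3,0,3,6):   # + = nose up
    T=np.deg2rad(t); out=[]
    for x,y,z in((-.1,-.015,-.022),(-.1,.015,.014),(-.1,.015,-.022),(-.03,-.015,-.022)):
        X=x*np.cos(T)-z*np.sin(T);Z=x*np.sin(T)+z*np.cos(T)
        out.append(((proj("side",[g+np.array([c*X-s*y,s*X+c*y,Z])])[0]-[253,209])*4).round(0))
    print(t,np.array(out).tolist())
E
python3 s6.py
```

```text
-3 [[283.0, 414.0], [251.0, 325.0], [241.0, 375.0], [381.0, 351.0]]
0 [[283.0, 420.0], [248.0, 333.0], [241.0, 381.0], [382.0, 352.0]]
3 [[284.0, 426.0], [246.0, 341.0], [242.0, 386.0], [383.0, 353.0]]
6 [[285.0, 431.0], [245.0, 348.0], [243.0, 391.0], [384.0, 353.0]]
```

```bash
cat > s7.py <<'E'
from rb import *
from fit import *
im=cv2.imread("pics/side4.png"); g0=np.array(robot.current_position())+np.array([0,0,.0187])
c,s=np.cos(tray[2]),np.sin(tray[2])
E=lambda a,b:poly([a,b],40,False)
h=.015
P=np.vstack([E((-.1,-h,-.022),(-.03,-h,-.022)),E((-.1,-h,-.022),(-.1,h,-.022)),E((-.1,h,-.022),(-.1,h,.014)),E((-.1,h,.014),(-.05,h,.014))])
for sg in(.7,1.2):
    g=cv2.GaussianBlur(cv2.cvtColor(im,cv2.COLOR_BGR2GRAY).astype(np.float32),(0,0),sg)
    G=np.minimum(cv2.magnitude(cv2.Sobel(g,5,1,0),cv2.Sobel(g,5,0,1)),150)
    def f(q):
        T,dx,dz,dy=q[0],q[1],q[2],0
        X=(P[:,0])*np.cos(T)-P[:,2]*np.sin(T)+dx;Z=P[:,0]*np.sin(T)+P[:,2]*np.cos(T)+dz
        w=g0+np.c_[c*X-s*P[:,1],s*X+c*P[:,1],Z]
        return -cv2.remap(G,proj("side",w).astype(np.float32).reshape(-1,1,2),None,1).mean()
    for t0 in(-4,0,4):
        r=minimize(f,[np.deg2rad(t0),0,.005],method="Nelder-Mead",options=dict(initial_simplex=[[np.deg2rad(t0),0,.003],[np.deg2rad(t0+3),0,.003],[np.deg2rad(t0),.006,.003],[np.deg2rad(t0),0,.009]]))
        print(sg,t0,np.rad2deg(r.x[0]).round(2),r.x[1:].round(4),r.fun.round(1))
E
python3 s7.py
```

```text
0.7 -4 3.43 [0.0006 0.007 ] -144.3
0.7 0 3.48 [0.0005 0.0072] -144.3
0.7 4 4.05 [0.0005 0.008 ] -144.3
1.2 -4 0.74 [0.0009 0.0043] -137.1
1.2 0 0.7 [0.0011 0.0042] -137.0
1.2 4 3.61 [0.0005 0.0074] -137.2
```

```bash
cat > s8.py <<'E'
from rb import *
robot.line_to(W(tray,.005,0,.02),feed=.12); robot.wait(.1)
f0=F();m0=np.array(robot.current_ft_torque());print(f0.round(1),m0.round(3))
for z in np.arange(.0175,.003,-.0015):
    robot.line_to(W(tray,.005,0,z),feed=.03); f=F();m=np.array(robot.current_ft_torque())
    print(round(z,4),(f-f0).round(1),(m-m0).round(3))
    if f[2]-f0[2]>4: break
print(robot.current_position(),robot.current_time_s())
E
python3 s8.py
```

```text
[-0.3 -0.7 -2.6] [ 0.016 -0.135 -0.044]
0.0175 [ 0.1  1.5 -0. ] [0.01  0.068 0.043]
0.016 [ 1.   0.4 -0.1] [-0.058  0.053  0.087]
0.0145 [1.2 0.3 0.7] [-0.096  0.037  0.052]
0.013 [ 1.1  0.1 -0.5] [0.034 0.035 0.077]
0.0115 [-0.1  0.8 -1.3] [-0.03   0.072  0.064]
0.01 [ 0.2  0.8 -0.3] [0.046 0.035 0.058]
0.0085 [-0.2  1.   0.3] [0.    0.026 0.057]
0.007 [0.1 1.1 0.2] [ 0.016  0.023 -0.014]
0.0055 [-4.9  8.7 24.5] [ 1.43   1.395 -0.059]
[ 0.50655013 -0.37708346  0.00674031] 19.425
```

```bash
cat > s9.py <<'E'
from rb import *
import cv2
robot.line_to(W(tray,.005,0,.0066),feed=.03); robot.wait(.1); print(F().round(1),np.round(robot.current_ft_torque(),2))
robot.open(); robot.wait(.15); print(F().round(1))
robot.line_to(W(tray,.005,0,.2),feed=.22)
robot.move_to([lid[0],lid[1],.22],quat(tray[2]-np.pi/2)) 
for n in("top","side"): cv2.imwrite(f"pics/{n}5.png",robot.get_image(n))
a=cv2.imread("pics/side5.png")[209:359,253:453]; b=cv2.imread("pics/top5.png")[120:270,250:450]
cv2.imwrite("pics/laid.png",np.vstack([cv2.resize(x,(400,300),interpolation=2) for x in(a,b)]))
print(robot.current_time_s(),np.round(robot.current_qpos(),2))
E
python3 s9.py
```

```text
[-1.3  2.   5.8] [ 0.39  0.15 -0.02]
[ 0.5 -0.4  1. ]
22.9583 [-1.03  0.18  1.28  2.12 -0.2   0.98 -1.19]
```

View pics/laid.png

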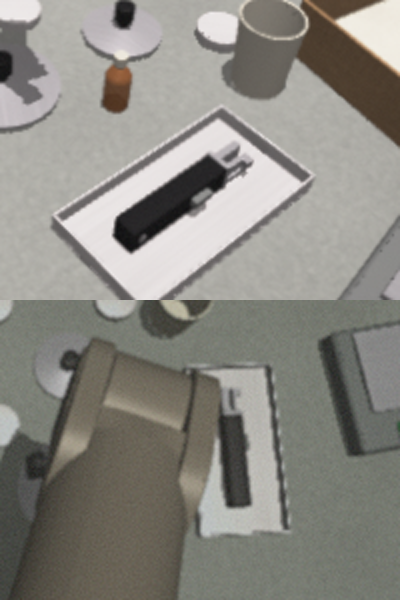

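The handle lies flat and lengthwise in the tray. Now the lid: grip it twice at right angles so the knob centres between the fingers.

```bash
cat > s10.py <<'E'
from rb import *
import cv2
x,y=lid
robot.line_to([x,y,.027],feed=.2); print(F().round(1))
robot.grasp(20); print(robot.current_grip_width(),F().round(1)); robot.open()
robot.line_to([x,y,.09],feed=.2)
robot.move_to([x,y,.09],quat(hp[2])); robot.line_to([x,y,.027],feed=.15); print(F().round(1))
robot.grasp(45); robot.wait(.1); print(robot.current_grip_width(),F().round(1),robot.current_gripper_force())
robot.line_to([x,y,.26],feed=.2); robot.wait(.1)
print(F().round(1),robot.current_grip_width(),np.round(robot.current_qpos(),2),robot.current_time_s())
for p in(W(hp,0,0,.26),W(hp,0,0,.156)):
    for k in(0,1,2): 
        j=robot.inverse_kinematics(p,quat(hp[2]+k*np.pi/2)); print(k,None if j is None else np.round(j,2))
E
python3 s10.py
```

```text
[-0.3 -0.1  0.3]
0.027042158599095718 [-2.9  1.9  8.9]
[ 0.1 -0.7  0. ]
0.026438514102765952 [-3.5  1.7 13.7] 43.360975014511496
[ 0.5  0.4 -2.8] 0.02621916278746609 [-0.48  0.02  0.6   2.06 -0.02  1.06  0.09] 29.525
0 [-0.77  0.36  0.32  1.66 -0.12  1.14 -0.46]
1 [-0.75  0.36  0.29  1.66 -0.11  1.14  1.1 ]
2 [ 0.19  0.54 -1.03  1.6   0.48  1.27  2.19]
0 [-0.75  0.46  0.3   1.76 -0.16  0.94 -0.42]
1 [-0.73  0.46  0.26  1.76 -0.14  0.94  1.13]
2 [ 0.19  0.66 -1.03  1.7   0.62  1.14  2.09]
```

```bash
cat > s11.py <<'E'
from rb import *
from fit import *
robot.move_to(W(hp,0,0,.26),quat(hp[2])); robot.line_to(W(hp,0,0,.187),feed=.15); robot.wait(.1)
ims={"side":robot.get_image("side"),"top":robot.get_image("top")}; old={n:cv2.imread(f"pics/{n}0.png") for n in C}
for n in C: cv2.imwrite(f"pics/{n}6.png",ims[n])
p=np.array(robot.current_position()); print(p,F().round(1),hp[:2])
def E(im,P,p0,n="side"):
    return fit({n:im},P,p0,(n,),False,.006)
print("rim side",E(old["side"],np.vstack([circ(.07,.137),circ(.0665,.137)]),hp[:2]),"top",E(old["top"],np.vstack([circ(.07,.137)]),hp[:2],"top"))
for z in(.167,.169): print("lid",z,E(ims["side"],circ(.076,z),p[:2]))
im=cv2.resize(ims["side"],None,fx=4,fy=4,interpolation=2)
q=E(ims["side"],circ(.076,.168),p[:2])[0]
for w in proj("side",place(circ(.076,.168),np.r_[q,0])): cv2.circle(im,tuple(int(v) for v in w*4+1.5),1,(0,0,255),-1)
u=(proj("side",[p])[0]*4).astype(int); cv2.imwrite("pics/lidhov.png",im[max(0,u[1]-300):u[1]+300,max(0,u[0]-400):u[0]+400])
print(robot.current_time_s())
E
python3 s11.py
```

```text
[0.58597686 0.26778905 0.18815275] [-0.6  0.4 -2.4] [0.58544879 0.26760754]
rim side (array([0.5828731 , 0.27038862]), np.float64(-3.0315229892730713)) top (array([0.59024203, 0.26690057]), np.float64(-2.8550236225128174))
lid 0.167 (array([0.58778302, 0.27759904]), np.float64(-2.827202796936035))
lid 0.169 (array([0.58597502, 0.27432145]), np.float64(-2.823519706726074))
31.8417
```

View pics/lidhov.png

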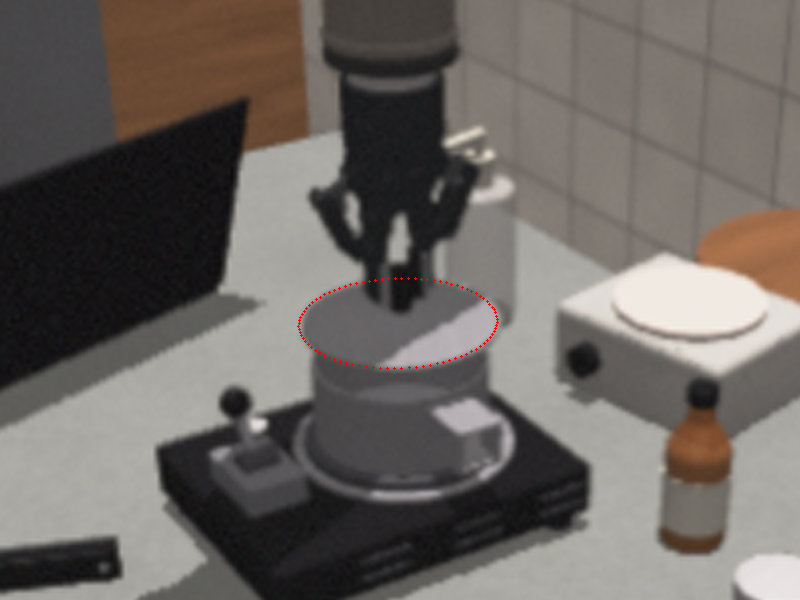

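The red ellipse hugs the lid's rim. The lid is level and sideways aligned with the pan below it (side view, lid centre about (400,323)), so I'll lower it with force sensing.

```bash
cat > s12.py <<'E'
from rb import *
x,y=.5862,.2683
robot.line_to([x,y,.170],feed=.08); robot.wait(.1); f0=F(); m0=np.array(robot.current_ft_torque())
for z in np.arange(.1675,.1535,-.0015):
    robot.line_to([x,y,z],feed=.03); f=F()-f0
    print(round(z,4),f.round(1),(np.array(robot.current_ft_torque())-m0).round(2))
    if f[2]>4: break
print(robot.current_position(),robot.current_time_s())
E
python3 s12.py
```

```text
0.1675 [-0.2 -0.3  0.2] [0.04 0.02 0.08]
0.166 [-0.6  0.2 -0.2] [0.08 0.01 0.01]
0.1645 [-0.6 -1.   0.5] [-0.07 -0.01  0.02]
0.163 [-0.1  1.8  6.1] [ 0.22  0.01 -0.04]
[0.58638417 0.26859954 0.16327409] 33.3083
```

```bash
cat > s13.py <<'E'
from rb import *
x0,y0=.5862,.2683
robot.line_to([x0,y0,.167],feed=.05); robot.wait(.1); f0=F(); m0=np.array(robot.current_ft_torque()); print(f0.round(1))
done=False
for dx,dy in((0,.003),(.003,.001),(-.003,.002),(0,-.003),(.003,-.003),(-.003,-.002),(0,.006)):
    robot.line_to([x0+dx,y0+dy,.166],feed=.05)
    for z in(.1645,.163,.1615,.160):
        robot.line_to([x0+dx,y0+dy,z],feed=.03); f=F()-f0
        if f[2]>4: break
    print((dx,dy),z,f.round(1),(np.array(robot.current_ft_torque())-m0).round(2),round(robot.current_time_s(),1))
    if f[2]<=4: done=True;break
E
python3 s13.py
```

```text
[ 0.  -0.2 -1.7]
(0, 0.003) 0.16 [ 0.4  0.1 -1.6] [0.08 0.01 0.03] 34.9
```

Moving +3 mm in y let the step drop into the mouth. Now I'll seat it, release and check.

```bash
cat > s14.py <<'E'
from rb import *
import cv2
x,y=.5862,.2713
robot.wait(.1); f0=F()
for z in np.arange(.159,.153,-.001):
    robot.line_to([x,y,z],feed=.02); f=F()-f0; print(round(z,4),f.round(1),np.round(robot.current_ft_torque(),2))
    if f[2]>3: break
robot.open(); robot.wait(.15); print(F().round(1))
robot.line_to([x,y,.26],feed=.2); robot.move_to([.45,.0,.35],quat(0))
for n in("top","side"): cv2.imwrite(f"pics/{n}7.png",robot.get_image(n))
a=cv2.imread("pics/side7.png")[100:250,130:330]; b=cv2.imread("pics/top7.png")[100:250,100:300]
cv2.imwrite("pics/seated.png",np.hstack([cv2.resize(v,(400,300),interpolation=2) for v in(a,b)]))
print(robot.current_time_s())
E
python3 s14.py
```

```text
0.159 [ 0.9 -0.5  0.3] [-0.02 -0.04  0.  ]
0.158 [ 1.7  0.4 -0.2] [0.04 0.   0.03]
0.157 [-1.8 -2.1  8.7] [-0.26  0.69 -0.03]
[-0.3  0.3  0.4]
38.4917
```

View pics/seated.png

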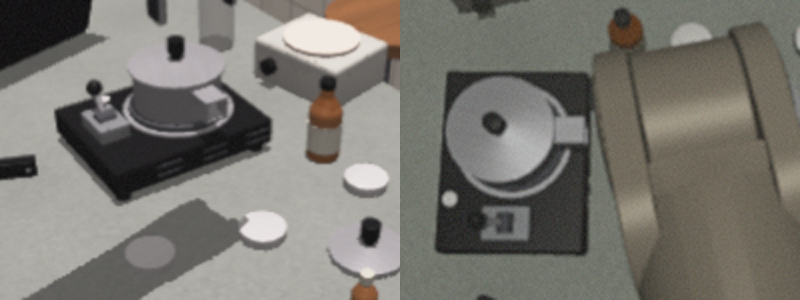

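The lid sits level on the pan (side crop, knob at (176,47)), it stopped at the expected seated height, and the switch is still over on its off side.

```bash
python3 -c "
from station import robot
print(robot.job_done())"
```

```text
the job is handed in; nothing more can be done
None
```

I handed the job in at about 38.5 s: the switch is off, the handle lies flat in the tray and the lid is seated on the pan; one early check of the lid touched the rim before a 3 mm shift, and the judge's verdict wasn't shown.

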